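# Empty the blue capsule's bin onto the tray

## Robot

A 6-joint arm with a two-finger parallel gripper is mounted at the origin on a cart in front of the work surface, level with it; the furniture and walls round the work are solid. World frame = base frame: x ahead of the robot, y to its left, z up, the work surface at z = 0. Lengths are in m, angles in rad, forces in N, time in s.
With the tool pointing down it reaches from about 0.3 to 0.775 m from the base axis. Payload 14.6 kg.
Tool frame: the origin (TCP) lies at the centre of the arm's flange, where the gripper is bolted on; the fingertips stand 199 mm ahead of it and the grasp point (between the pads) lies 180 mm ahead of it; z points along the fingers, y is the line along which they close (so a half turn about z gives the same grasp; the last joint's range is limited). The gripper opens to 94 mm and grips with 3 to 60 N. Pads are 16 mm wide; open, the fingers measure 119 mm over their backs; the gripper's body (75 mm by 177 mm) begins 78 mm behind the grasp point.
Start: joints at [1.119, 0.3, 1.521, -0, 1.321, -0.067], TCP at [0.206, 0.51, 0.405] pointing down, gripper open.
Joint ranges: [-3.03, 3.03], [-0.79, 2.21], [0.23, 2.52], [-1.04, 4.18], [0, 3.07], [-2.55, 2.55]. Speed limits (rad/s): [2.22, 2.22, 2.57, 3.14, 3.14, 3.14].

## Interface

Orientations are given as [roll, pitch, yaw] about the fixed x, y, z axes, in that order (R = Rz(yaw) Ry(pitch) Rx(roll)).
In Python, from station import ctrl gives the robot as it stands. The module is installed in compiled form; this text tells all that it offers.
- The arm moves only by the tool servo_tool, never from a script. Its argument "motion" is a list of rows, each a list of 5 numbers: the closure, from 0 (fully open) to 1 (shut), then the shift along the world's x, y, z in cm, then the turn about the world's z in degrees. A call has 1 to 20 rows; each row is the pose to reach, as a shift and turn from the pose commanded when the call began; what a row does not reach only later rows make up. A row lasts 1/8 s, in which the tool goes at most 62.5 mm and 10.7 degrees, less where a joint would pass 70% of its speed; a pose out of reach is approached as far as the arm can. A call with a gripper value outside its range is refused whole. The fingers move at their own pace and stop on an object; "squeeze" is the grip in N (left out, the last holds). Time passes only in rows, so rows that repeat a pose let the fingers close. It gives the time, the measured TCP pose, the force, the opening and the grip force at its end, in the units of the state.
- ctrl.get_obs(): the state, without advancing time (a new reading comes with each control period).
- ctrl.camera(name): name is "side" or "top" or "wrist"; returns a dict with "image" (480x640x3 uint8, red, green, blue), "fx", "fy", "cx", "cy" (pixels), "dist" ([k1, k2, p1, p2, k3] as OpenCV has them; the pictures are not rectified), "camera_from_world" (4x4, takes a point from world to camera coordinates); the wrist camera has in their place "hand_eye" (4x4, takes a point from camera to tool coordinates, whose origin is the TCP and whose axes are the flange's). Camera axes: x right, y up, looking along -z (the intrinsics and any distortion apply to the point x, -y, -z); pixel columns grow to the right and rows downward; lengths in m; the calibration is good to about 2 mm. A picture is of the moment at which its call begins: read the wrist's pose just before it. There is no depth.
- ctrl.hand_in(): hands the job in; it is judged then, once.
The state is a dict: "time_s": time; "qpos": joint angles; "joint_vel": joint speeds; "tau": joint torques, N m; "ee_pos": TCP position; "eef_rot": TCP orientation; "force": force on the tool from outside, world axes, zero at the start; "moment": the same for the moment, N m; "grip_width": finger opening in m; "grip_force": force on a finger pad.
Only numpy, scipy, OpenCV 4.12 (cv2) and the standard library are available. Lean on these libraries where they do the work, as an engineer would, in place of code of your own. Each camera call takes 0.05 s, during which the arm holds its last target. There are 200 camera calls.

## Task

In the coffee-capsule organiser, take the insert bin that holds the blue capsule by its grey tab, lift it straight up and level until it is clear of the organiser, and tip it over its open front so that the blue capsule falls into the wooden tray. Then stand the empty bin upright on the bare worktop and let go.

Things in the scene. Friction and masses are not known exactly. Their poses are not given: they have to be found in the camera images.
- bin_blue: White bin holding the blue capsule, 64 (x) x 56 (y) mm; origin: centre of underside, z up. Floor 3 mm; side and back (+x) walls 36 mm high; front (-x) open, no lip: content slides out when tipped front down 45 degrees or more. Grey tab to pinch across x: 9 mm thick in x, 30 mm wide, centre x +27.5 mm, y 0, top z 86 mm. About 0.1 kg. Stands in an organiser slot, 24 mm deep, 2 mm play a side.
- capsule_blue: Blue coffee capsule, loose, 37 mm wide, 28 mm high, 12 g; origin: centre of its wide underside, z up. Stands on the floor of bin_blue, kept in at the front only by the organiser's wall. Gold and red capsules stand in two other, identical bins.
- tray: Flat brown wooden tray lying loose on the worktop, 0.4 kg, 166 mm along its x and 340 mm along its y; origin: centre of its underside. Inside 150 x 324 mm, floor 8 mm above its underside, rim 8 mm thick, 28 mm high. Its y points roughly toward the robot (world -x).
- organiser: Fixed pale wooden frame, 78 mm along its x, 198 mm along its y, 30 mm high; origin: centre of its underside. Three slots side by side along y, 64 mm apart, floor 6 mm above the worktop; bin_blue starts in any of them, its axes parallel to the frame's.
There are look-alikes about, which are no part of the job. What is shaped like the bin_blue but orange is not meant.

How it is judged:
On the way, in this order (a step that is already met when the one before it is completed fails the run):
1. the bin is lifted clear above the organiser, level (within 20 degrees), with the blue capsule still in it (height (world z) of bin_blue above 0.035 m and angle between bin_blue's own z axis and vertical below 0.35 rad and distance between capsule_blue and bin_blue below 0.03 m), for 0.1 s.
2. the bin is tipped (over 20 degrees) and the blue capsule has left it and is in the tray (angle between bin_blue's own z axis and vertical above 0.35 rad and distance between capsule_blue and bin_blue above 0.045 m and x of capsule_blue in the frame of tray between -0.075 and 0.075 m and y of capsule_blue in the frame of tray between -0.162 and 0.162 m and z of capsule_blue in the frame of tray below 0.042 m), for 0.1 s.
At the end, for the whole second after the job is handed in: The blue capsule lies at rest inside the tray's rim, the tray lies flat, and the empty bin stands released, upright (within 6 degrees) and at rest with its underside on the worktop (within 3 mm), not in the organiser or on the tray (height (world z) of bin_blue between -0.004 and 0.003 m and angle between each of bin_blue, tray's own z axis and vertical below 0.1 rad and linear speed of bin_blue below 0.02 m/s and x of capsule_blue in the frame of tray between -0.075 and 0.075 m and y of capsule_blue in the frame of tray between -0.162 and 0.162 m and z of capsule_blue in the frame of tray between 0 and 0.042 m and linear speed of capsule_blue below 0.05 m/s); the robot touches nothing.
It also fails if it takes over 53 s, if anything falls off the work surface, if the arm or the gripper's body presses on something with over 40 N, if the wrist force passes 120 N, or if a joint passes its speed limit or range.

## Working session

There is one attempt and no reset: what is moved stays moved. The work goes in short steps, Python scripts to look and compute and a tool call to move; the robot and the scene stay as the last step left them, time stands still between calls to the robot, and variables do not carry over. Pictures are saved under pics/ and viewed, at most 10 in all, crops included, and the job is handed in when it is done.

Besides the shell and the picture viewer there is one more tool, called after ">>>" by a JSON object that holds its "api" and its "payload". servo_tool: Moves the arm, as the interface text tells. Its arguments: {"type":"object","properties":{"motion":{"type":"array","items":{"type":"array","items":{"type":"number"}}},"squeeze":{"type":"number"}},"required":["motion"]}

```bash
mkdir -p pics
cat > h.py <<'E'
import numpy as np, cv2
from station import ctrl
from scipy.spatial.transform import Rotation as Rn
def cam(n):
    o=ctrl.get_obs(); c=ctrl.camera(n)
    if n=='wrist':
        T=np.eye(4); T[:3,:3]=Rn.from_euler('xyz',o['eef_rot']).as_matrix(); T[:3,3]=o['ee_pos']
        c['W']=T@np.array(c['hand_eye'])
    else: c['W']=np.linalg.inv(np.array(c['camera_from_world']))
    c['K']=np.array([[c['fx'],0,c['cx']],[0,c['fy'],c['cy']],[0,0,1.]]); c['d']=np.array(c['dist'],float)
    return c
def ray(c,uv):
    p=cv2.undistortPoints(np.array(uv,float).reshape(-1,1,2),c['K'],c['d']).reshape(-1,2)
    d=np.c_[p[:,0],-p[:,1],-np.ones(len(p))]@c['W'][:3,:3].T
    return c['W'][:3,3],d
def plane(c,uv,z):
    o,d=ray(c,uv); return o+d*((z-o[2])/d[:,2])[:,None]
def proj(c,P):
    q=(np.atleast_2d(P)-c['W'][:3,3])@c['W'][:3,:3]; q=q*[1,-1,-1]
    return cv2.projectPoints(q.reshape(-1,1,3),np.zeros(3),np.zeros(3),c['K'],c['d'])[0].reshape(-1,2)
def save(n,im): cv2.imwrite(n,im[...,::-1])
E
python3 - <<'E'
from h import *
for n in('top','side'):
    c=cam(n); save(f'pics/{n}0.png',c['image']); print(n,c['W'][:3,3].round(3),(-c['W'][:3,2]).round(2),c['fx'])
o=ctrl.get_obs();print(o)
E
```

```text
top [ 0.375 -0.063  1.137] [ 0.13  0.   -0.99] 565.1997604796427
side [0.358 0.675 0.486] [ 0.21 -0.84 -0.5 ] 433.08085465090653
{'time_s': 0.1, 'qpos': array([ 1.11938227e+00,  3.00349122e-01,  1.52151217e+00, -3.74295620e-05,
        1.32064444e+00, -6.66091965e-02]), 'joint_vel': array([ 0.00066785, -0.00123637, -0.00114372,  0.00151787, -0.00065309,
        0.00246934]), 'tau': array([-4.51261394e-04, -5.32649696e+01, -3.53285372e+01,  7.09011080e-02,
        2.35970237e-02, -5.02323883e-05]), 'ee_pos': array([0.20645217, 0.50974309, 0.40418229]), 'eef_rot': array([-3.14067918e+00, -2.45990510e-05,  2.75679707e+00]), 'force': array([-0.16074478, -0.49251971,  0.47419588]), 'moment': array([-0.02925995,  0.00894959, -0.00069469]), 'grip_force': 0.0, 'grip_width': 0.0940900910118582}
```

View pics/top0.png

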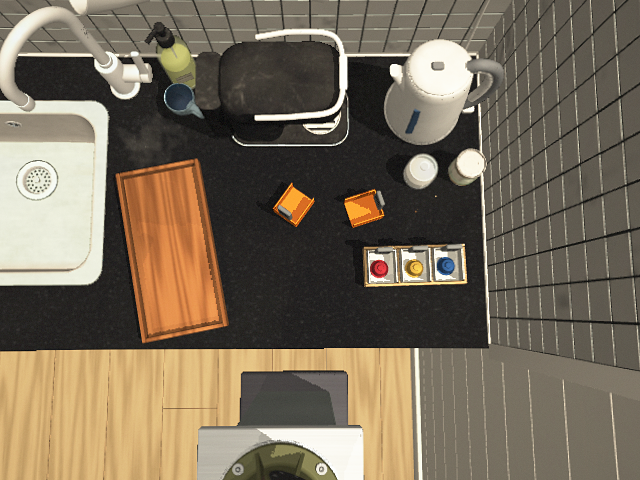

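View pics/side0.png

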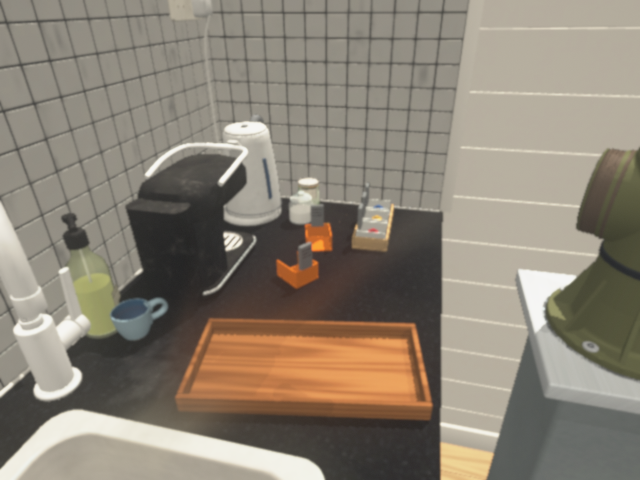

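Run:
```python
from h import *
c=cam('top'); im=c['image']; hsv=cv2.cvtColor(im,cv2.COLOR_RGB2HSV)
# organiser: fill of non-dark region in window
w=np.zeros((480,640),np.uint8); w[235:295,350:475]=1
m=((hsv[...,2]>90)*w).astype(np.uint8)
# organiser outer rim: pale wood
pw=((hsv[...,0]>10)&(hsv[...,0]<28)&(hsv[...,1]>50)&(hsv[...,1]<170)&(hsv[...,2]>110)*w.astype(bool)).astype(np.uint8)*w
pts=np.argwhere(pw)[:,::-1]; P=plane(c,pts,0.030)[:,:2]
r=cv2.minAreaRect(P.astype(np.float32)*1000); print('org',r)
b=((hsv[...,0]>100)&(hsv[...,0]<125)&(hsv[...,1]>120)&(hsv[...,2]>60)).astype(np.uint8)*w
q=np.argwhere(b)[:,::-1]; print('blue px',q.mean(0),len(q),plane(c,[q.mean(0)],0.035))
g=((hsv[...,1]<40)&(hsv[...,2]>60)&(hsv[...,2]<170)).astype(np.uint8)*w
n,l,s,ce=cv2.connectedComponentsWithStats(g)
for i in range(1,n):
    if s[i,4]>15: print('grey',s[i],plane(c,[ce[i]],0.092).round(4))
t=((hsv[...,0]<14)&(hsv[...,1]>110)&(hsv[...,2]>60)).astype(np.uint8); t[:,:100]=0;t[:,240:]=0
k=max(cv2.findContours(t,0,1)[0],key=cv2.contourArea).reshape(-1,2)
r=cv2.minAreaRect((plane(c,k,0.028)[:,:2]*1000).astype(np.float32)); print('tray',r, cv2.boxPoints(r))
print('wall',plane(c,[[487,265],[484,150],[400,349]],0))
crop=im[170:300,260:490]; save('pics/crop.png',cv2.resize(crop,None,fx=3.4,fy=3.4,interpolation=cv2.INTER_CUBIC))
```

```text
org ((460.89178466796875, -264.35040283203125), (78.33782196044922, 200.40835571289062), 1.7110280990600586)
blue px [445.14830508 265.70762712] 236 [[ 0.45886659 -0.32328466  0.035     ]]
grey [440 244  22   8  77] [[ 0.4875 -0.3187  0.092 ]]
grey [408 246  20   7  69] [[ 0.4853 -0.2591  0.092 ]]
grey [372 248  21   7  48] [[ 0.4811 -0.1935  0.092 ]]
grey [458 274   5   6  16] [[ 0.4334 -0.3349  0.092 ]]
tray ((496.2303161621094, 213.2725372314453), (342.0649108886719, 170.33309936523438), 11.073410034179688) [[312.02454 264.00385]
 [344.7398   96.84201]
 [680.4361  162.54123]
 [647.7208  329.70306]]
wall [[ 0.46274395 -0.41496304  0.        ]
 [ 0.699764   -0.41887201  0.        ]
 [ 0.29747057 -0.23688916  0.        ]]
```

View pics/crop.png

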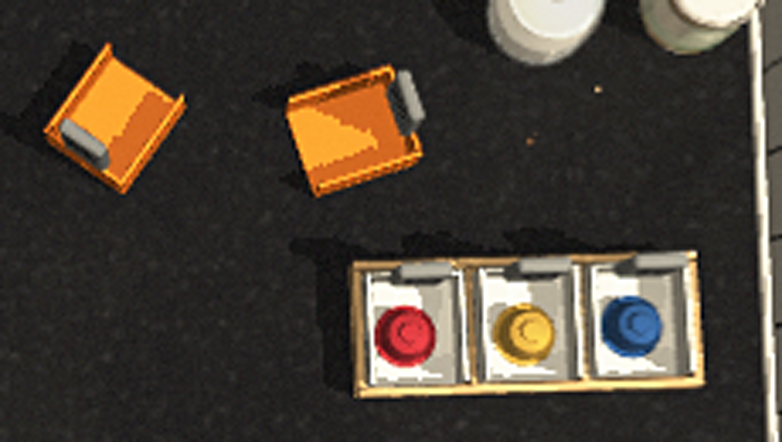

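>>> {"api": "servo_tool", "payload": {"motion": [[0,1.4,-4.2,0,-3],[0,4.2,-12.6,0,-9],[0,6,-18,0,-16],[0,8,-24,0,-22],[0,10,-30,0,-28],[0,12,-36,0,-34],[0,14,-42,0,-40],[0,16,-48,0,-46],[0,18,-54,0,-52],[0,20,-60,0,-57],[0,22,-66,0,-62],[0,24,-72,0,-66],[0,26,-77,0,-66],[0,27.5,-81,0,-66],[0,28.4,-83.7,0,-66],[0,28.4,-83.7,0,-66],[0,28.4,-83.7,0,-66],[0,28.4,-83.7,0,-66]]}}

```text
time_s: 2.4
ee_pos: [0.4904, -0.3263, 0.405]
eef_rot: [3.141, 0.0, 1.606]
force: [0.9, -0.3, -0.3]
grip_width: 0.0939
grip_force: 0.0
```

Run:
```python
from h import *
c=cam('wrist'); save('pics/w1.png',c['image']); o=ctrl.get_obs(); print(o['time_s'],o['ee_pos'],o['eef_rot'],o['qpos'].round(2))
print(proj(c,[[.463,-.328,.03],[.4907,-.327,.092],[.461,-.264,.03]]).round(0), np.array(c['hand_eye']).round(3))
```

```text
2.45 [ 0.49041242 -0.32634826  0.40506078] [3.14121255e+00 2.67852624e-04 1.60586430e+00] [-0.65  0.39  1.4   0.    1.35 -0.68]
[[290. 224.]
 [316. 239.]
 [289. 162.]] [[-0.001  0.964  0.267  0.078]
 [ 1.     0.     0.001  0.   ]
 [ 0.001  0.267 -0.964  0.019]
 [ 0.     0.     0.     1.   ]]
```

View pics/w1.png

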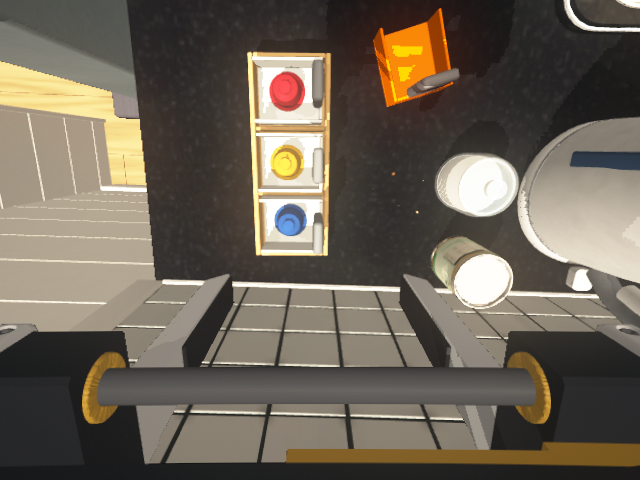

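Run:
```python
from h import *
c=cam('wrist'); im=c['image']; hsv=cv2.cvtColor(im,cv2.COLOR_RGB2HSV)
w=np.zeros((480,640),np.uint8); w[45:262,242:336]=1
pw=((hsv[...,0]>10)&(hsv[...,0]<28)&(hsv[...,1]>60)&(hsv[...,1]<170)&(hsv[...,2]>110)).astype(np.uint8)*w
pts=np.argwhere(pw)[:,::-1]; r=cv2.minAreaRect((plane(c,pts,0.030)[:,:2]*1000).astype(np.float32)); print('org',r)
g=((hsv[...,1]<40)&(hsv[...,2]>60)&(hsv[...,2]<165)).astype(np.uint8)*w; g[:,:305]=0
n,l,s,ce=cv2.connectedComponentsWithStats(g)
for i in range(1,n):
    if s[i,4]>60:
        k=np.argwhere(l==i)[:,::-1]; y0,y1=s[i,1],s[i,1]+s[i,3]
        print('grey',s[i]);
        for y in range(y0,y1,6):
            xs=k[k[:,1]==y,0]; print(y,xs.min(),xs.max()+1,plane(c,[[xs.min(),y],[xs.max()+1,y]],0.092)[:,:2].round(4).tolist(), [int(im[y,x].mean()) for x in range(310,328)])
```

```text
org ((462.3384094238281, -264.10955810546875), (78.88098907470703, 198.5832977294922), 1.5910165309906006)
grey [313  60  10  39 332]
60 315 321 [[0.4851, -0.1846], [0.4897, -0.1845]] [220, 220, 220, 180, 128, 140, 140, 140, 138, 138, 135, 125, 112, 96, 93, 123, 159, 173]
66 313 322 [[0.4837, -0.1888], [0.4906, -0.1886]] [200, 185, 142, 113, 125, 136, 142, 145, 148, 150, 144, 130, 111, 121, 129, 123, 143, 160]
72 313 322 [[0.4838, -0.193], [0.4908, -0.1928]] [254, 246, 119, 117, 129, 138, 143, 146, 148, 151, 144, 131, 112, 99, 98, 118, 146, 162]
78 313 323 [[0.4839, -0.1973], [0.4918, -0.197]] [254, 246, 122, 121, 131, 140, 145, 149, 150, 151, 145, 133, 114, 98, 101, 120, 149, 164]
84 314 322 [[0.4849, -0.2015], [0.4911, -0.2013]] [254, 246, 123, 123, 135, 141, 145, 148, 151, 151, 146, 136, 115, 99, 102, 122, 151, 166]
90 314 323 [[0.485, -0.2058], [0.4921, -0.2056]] [255, 247, 101, 127, 136, 143, 147, 150, 151, 151, 146, 136, 116, 117, 119, 122, 152, 167]
96 314 322 [[0.4851, -0.2102], [0.4915, -0.21]] [254, 245, 114, 128, 138, 144, 146, 150, 151, 151, 144, 135, 113, 121, 125, 119, 
[... 905 characters left out ...]
1  29 263]
233 335 336 [[0.5074, -0.3214], [0.5082, -0.3214]] [221, 221, 179, 150, 194, 215, 225, 226, 224, 219, 206, 181, 134, 122, 209, 226, 224, 194]
239 331 336 [[0.5041, -0.327], [0.5085, -0.3268]] [221, 220, 173, 150, 199, 219, 227, 228, 224, 218, 206, 184, 135, 124, 160, 210, 223, 187]
245 329 336 [[0.5026, -0.3326], [0.5088, -0.3324]] [159, 159, 129, 154, 205, 223, 230, 229, 224, 216, 204, 185, 135, 172, 221, 228, 223, 185]
251 329 336 [[0.5028, -0.3382], [0.5091, -0.338]] [255, 255, 253, 219, 211, 226, 232, 229, 223, 215, 202, 186, 147, 190, 223, 227, 222, 181]
257 307 336 [[0.4833, -0.3445], [0.5094, -0.3436]] [63, 64, 64, 62, 61, 61, 63, 63, 61, 60, 60, 60, 60, 61, 61, 60, 59, 59]
```

>>> {"api": "servo_tool", "payload": {"motion": [[0,0.2,-0.1,-2,0],[0,0.2,-0.1,-5,0],[0,0.2,-0.1,-8,0],[0,0.2,-0.1,-11,0],[0,0.2,-0.1,-13,0],[0,0.2,-0.1,-14.3,0],[0,0.2,-0.1,-14.7,0],[0,0.2,-0.1,-14.7,0],[0.5,0.2,-0.1,-14.7,0],[1,0.2,-0.1,-14.7,0],[1,0.2,-0.1,-14.7,0],[1,0.2,-0.1,-14.7,0],[1,0.2,-0.1,-14.7,0],[1,0.2,-0.1,-14.7,0]], "squeeze": 30}}

```text
time_s: 4.25
ee_pos: [0.4925, -0.3282, 0.2576]
eef_rot: [3.142, 0.0, 1.605]
force: [-0.8, 0.2, -0.1]
grip_width: 0.037
grip_force: 0.0
```

Still closing; finish, then lift slowly.

>>> {"api": "servo_tool", "payload": {"motion": [[1,0,0,0,0],[1,0,0,0,0],[1,0,0,0,0],[1,0,0,0,0],[1,0,0,0,0],[1,0,0,0,0],[1,0,0,0.3,0],[1,0,0,1,0],[1,0,0,2,0],[1,0,0,3,0],[1,0,0,4,0],[1,0,0,5,0],[1,0,0,6,0],[1,0,0,7,0],[1,0,0,8,0],[1,0,0,9,0],[1,0,0,9,0],[1,0,0,9,0]], "squeeze": 30}}

```text
time_s: 6.5
ee_pos: [0.4924, -0.3282, 0.3473]
eef_rot: [-3.141, -0.0, 1.605]
force: [1.1, 0.1, -1.5]
grip_width: 0.009
grip_force: 30.0
```

Run:
```python
from h import *
c=cam('wrist'); o=ctrl.get_obs(); print(o['ee_pos'],o['grip_width'],o['grip_force'])
s=cam('side'); P=proj(s,[o['ee_pos']-[0,0,.2]])[0].astype(int); print(P)
x,y=P; cr=s['image'][max(0,y-80):y+100,max(0,x-90):x+90]
a=cv2.resize(cr,(400,400)); b=cv2.resize(c['image'],(400,300)); b=np.vstack([b,np.zeros((100,400,3),np.uint8)])
save('pics/lift.png',np.hstack([a,b]))
```

```text
[ 0.49240781 -0.32819851  0.34717383] 0.009133379085242085 29.99839335680008
[368 161]
```

View pics/lift.png

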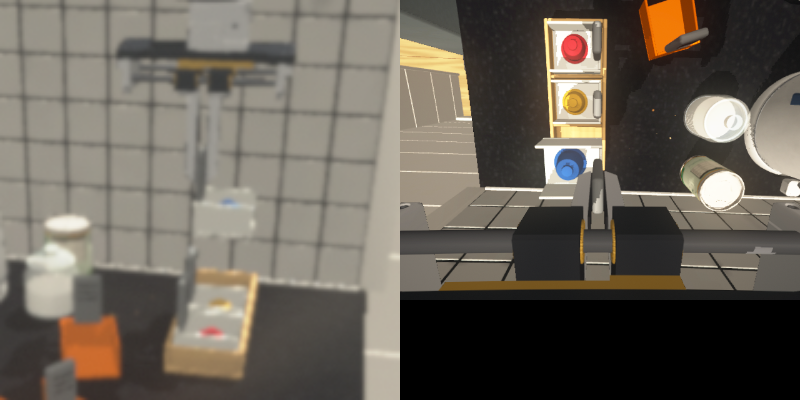

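>>> {"api": "servo_tool", "payload": {"motion": [[1,0,0,1,0],[1,0,0,3,0],[1,0,0,5,0],[1,0,1,6,0],[1,0.1,3,6.5,0],[1,0.3,6,6.5,0],[1,0.6,9.5,6.5,1],[1,1,13,6.5,2],[1,1.4,17,6.5,3],[1,1.8,21,6.5,4],[1,2.2,25,6.5,5],[1,2.6,29,6.5,6],[1,3,33,6.5,7],[1,3.4,37,6.5,8],[1,3.8,41,6.5,9],[1,4.2,45,6.5,9.4],[1,4.5,48.5,6.5,9.4],[1,4.8,51.5,6.5,9.4],[1,4.9,54,6.5,9.4],[1,5,55,6.5,9.4]]}}

```text
time_s: 9.1
ee_pos: [0.5416, 0.2235, 0.4121]
eef_rot: [-3.141, -0.0, 1.771]
force: [-0.2, 0.1, -2.0]
grip_width: 0.009
grip_force: 30.0
```

Run:
```python
from h import *
c=cam('wrist'); o=ctrl.get_obs(); print(o['time_s'],o['ee_pos'],o['eef_rot'],o['grip_width'])
s=cam('side')
save('pics/t1.png',np.hstack([cv2.resize(s['image'],(400,300)),cv2.resize(c['image'],(400,300))]))
```

```text
9.15 [0.54176517 0.22370756 0.41222012] [-3.14082941e+00 -1.72073331e-04  1.77075809e+00] 0.00882383191517848
```

View pics/t1.png

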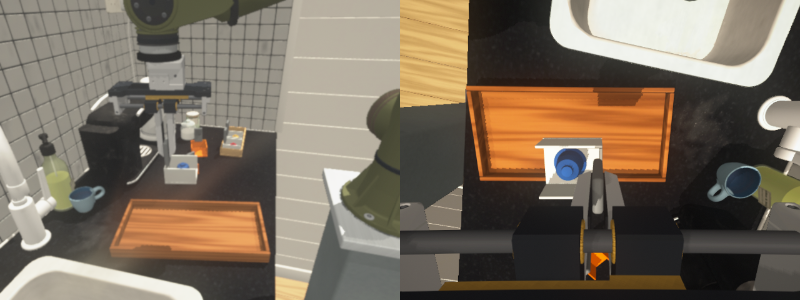

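>>> {"api": "servo_tool", "payload": {"motion": [[1,0,0,-1,0],[1,0,0,-3,0],[1,0,0,-5.5,0],[1,0,0,-8,0],[1,0,0,-10.5,0],[1,0,0,-12.5,0],[1,0,0,-14,0],[1,0,0,-14.7,0],[1,0,0,-15,0],[1,0,0,-15.2,0],[1,0,0,-15.3,0],[1,0,0,-15.3,0]]}}

```text
time_s: 10.7
ee_pos: [0.5425, 0.2218, 0.2599]
eef_rot: [3.141, -0.0, 1.769]
force: [0.8, 0.2, -1.9]
grip_width: 0.0087
grip_force: 30.0
```

>>> {"api": "servo_tool", "payload": {"motion": [[1,0,0,-0.1,0],[0.55,0,0,-0.1,0],[0.5,0,0,-0.1,0],[0.5,0,0,-0.1,0],[0.5,0,0,-0.1,0],[0.5,0,0,1.5,0],[0.5,0,0,4,0],[0.5,0,0,5.5,5],[0.5,0,0,5.5,15],[0.5,0,0,5.5,25],[0.5,0,0,5.5,35],[0.5,0,0,5.5,45],[0.5,0,0,5.5,55],[0.5,0,0,5.5,65],[0.5,0,0,5.5,75],[0.5,0,0,5.5,85],[0.5,0,0,5.5,90],[0.5,0,0,5.5,90]]}}

```text
time_s: 12.95
ee_pos: [0.5425, 0.2218, 0.3157]
eef_rot: [3.141, 0.001, -2.944]
force: [0.1, -0.3, 0.1]
grip_width: 0.0469
grip_force: 0.0
```

Run:
```python
from h import *
c=cam('wrist'); o=ctrl.get_obs(); print(o['time_s'],o['ee_pos'],o['eef_rot'],o['grip_width'])
s=cam('side')
save('pics/t2.png',np.hstack([cv2.resize(s['image'][150:450,100:500],(400,300)),cv2.resize(c['image'],(400,300))]))
```

```text
13.0 [0.54245683 0.22179227 0.31549109] [ 3.14148722e+00  8.72855654e-04 -2.94548965e+00] 0.04693547246182531
```

View pics/t2.png

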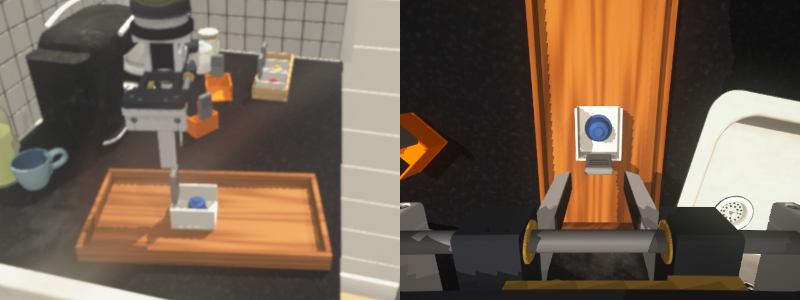

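>>> {"api": "servo_tool", "payload": {"motion": [[0.5,0,0,-1.5,0],[0.5,0,0,-4,0],[0.5,0,0,-5.3,0],[0.5,0,0,-5.5,0],[1,0,0,-5.5,0],[1,0,0,-5.5,0],[1,0,0,-5.5,0],[1,0,0,-5.5,0],[1,0,0,-5.5,0],[1,0,0,-5.5,0]], "squeeze": 10}}

```text
time_s: 14.3
ee_pos: [0.5426, 0.2219, 0.2603]
eef_rot: [3.141, 0.001, -2.943]
force: [-0.3, 1.1, 5.8]
grip_width: 0.0299
grip_force: 10.0
```

>>> {"api": "servo_tool", "payload": {"motion": [[1,-0.6,-0.1,0.4,0],[1,-1.3,-0.3,0.8,0],[1,-2,-0.4,1.2,0],[1,-2.8,-0.5,1.5,0],[1,-2.8,-0.5,1.5,0]], "squeeze": 10}}

```text
time_s: 14.92
ee_pos: [0.514, 0.2168, 0.275]
eef_rot: [3.142, 0.0, -2.943]
force: [0.1, -0.7, -0.7]
grip_width: 0.0304
grip_force: 10.0
```

Run:
```python
from h import *
c=cam('wrist'); s=cam('side'); o=ctrl.get_obs(); print(o['time_s'],o['ee_pos'],o['force'],o['moment'])
save('pics/t3.png',np.hstack([cv2.resize(s['image'][250:400,180:380],(533,400)),cv2.resize(c['image'][100:420,200:440],(267,400))]))
```

```text
15.025 [0.51444244 0.21679476 0.27470291] [-0.49626704  0.65922269 -1.85136329] [ 0.05924276 -0.02254836  0.05139355]
```

View pics/t3.png

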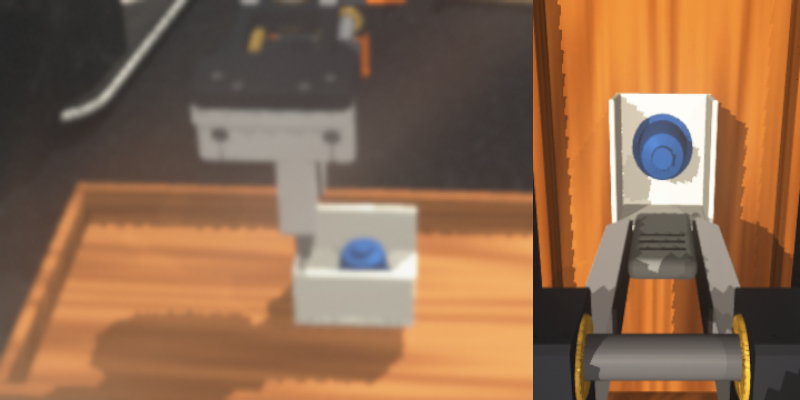

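>>> {"api": "servo_tool", "payload": {"motion": [[1,0,0,0,0],[1,0,0,0,0],[1,0,0,0,0],[1,0,0,0,0]], "squeeze": 3}}

```text
time_s: 15.52
ee_pos: [0.5145, 0.2168, 0.2746]
eef_rot: [-3.142, -0.0, -2.943]
force: [-0.3, 0.5, -1.3]
grip_width: 0.0299
grip_force: 3.0
```

```bash
cat > tilt.py <<'E'
from h import *
def run():
    c=cam('wrist'); o=ctrl.get_obs(); hsv=cv2.cvtColor(c['image'],cv2.COLOR_RGB2HSV)
    print(o['time_s'],o['ee_pos'].round(4),o['force'].round(1),o['grip_width'].round(4))
    m=((hsv[...,1]<50)&(hsv[...,2]>130)).astype(np.uint8); m[:,:250]=0; m[:,400:]=0; m[300:]=0
    n,l,s,ce=cv2.connectedComponentsWithStats(m); i=1+np.argmax(s[1:,4]); print('white',s[i])
    b=((hsv[...,0]>100)&(hsv[...,0]<125)&(hsv[...,1]>120)&(hsv[...,2]>60)).astype(np.uint8)
    b[:,:200]=0;b[:,460:]=0
    n,l,sb,cb=cv2.connectedComponentsWithStats(b); j=1+np.argmax(sb[1:,4]); print('blue',sb[j],cb[j], plane(c,[cb[j]],.03).round(3))
    R=Rn.from_euler('z',np.arctan2(.192,.981)).as_matrix(); p=o['ee_pos']-[0,0,.18]
    for t in range(0,71,10):
        Q=Rn.from_euler('y',-t,degrees=True).as_matrix()
        pts=np.array([[-59.5,y,z-72] for z in(3,36) for y in(-28,28)]+[[0,0,14]])/1e3
        print(t,proj(c,p+pts@Q.T@R.T).round(0).astype(int).tolist())
run()
E
python3 tilt.py
```

```text
Traceback (most recent call last):
  File "tilt.py", line 15, in <module>
    run()
    ~~~^^
  File "tilt.py", line 4, in run
    print(o['time_s'],o['ee_pos'].round(4),o['force'].round(1),o['grip_width'].round(4))
                                                               ^^^^^^^^^^^^^^^^^^^^^
AttributeError: 'float' object has no attribute 'round'
```

```bash
sed -i "s/o\['grip_width'\].round(4)/o['grip_width']/" tilt.py; python3 tilt.py
```

```text
15.625 [0.5145 0.2168 0.2746] [-0.3  0.3 -0.8] 0.030054135231844713
white [ 259  175  115  125 7423]
blue [ 297  207   37   36 1004] [314.91932271 224.44322709] [[0.488 0.211 0.03 ]]
0 [[274, 175], [359, 175], [267, 179], [366, 179], [315, 316]]
10 [[276, 192], [356, 193], [269, 190], [363, 190], [315, 311]]
20 [[277, 211], [355, 211], [272, 202], [360, 202], [315, 306]]
30 [[279, 230], [353, 230], [273, 216], [359, 216], [316, 301]]
40 [[279, 250], [352, 250], [275, 230], [357, 231], [316, 296]]
50 [[280, 270], [352, 270], [276, 246], [356, 246], [316, 291]]
60 [[280, 290], [352, 290], [276, 262], [355, 262], [316, 287]]
70 [[279, 311], [352, 311], [276, 279], [355, 279], [316, 283]]
```

>>> {"api": "servo_tool", "payload": {"motion": [[1,-0.5,-0.1,0,0],[1,-1.5,-0.3,-0.4,0],[1,-2.7,-0.5,-0.8,0],[1,-3.9,-0.7,-1.2,0],[1,-5.1,-1,-1.2,0],[1,-6.3,-1.2,-1.2,0],[1,-7.5,-1.4,-1.2,0],[1,-8.7,-1.7,-1.2,0],[1,-9.7,-1.9,-1.2,0],[1,-10.5,-2,-1.2,0],[1,-11.1,-2.1,-1.2,0],[1,-11.4,-2.2,-1.2,0],[1,-11.4,-2.2,-1.2,0]], "squeeze": 10}}

```text
time_s: 17.25
ee_pos: [0.4004, 0.1948, 0.2627]
eef_rot: [3.142, 0.0, -2.943]
force: [0.2, 0.1, -1.2]
grip_width: 0.0299
grip_force: 10.0
```

```bash
python3 tilt.py | head -4
```

```text
17.3 [0.4006 0.1948 0.2627] [ 0.2 -0.1 -1.3] 0.029840600965402534
white [ 259  175  115  125 8479]
blue [298 207  34  36 766] [312.69321149 223.24020888] [[0.371 0.187 0.03 ]]
0 [[274, 175], [359, 175], [267, 179], [366, 180], [315, 317]]
```

>>> {"api": "servo_tool", "payload": {"motion": [[1,0,0,0,0],[1,-0.4,-0.1,0,0],[1,-0.8,-0.2,0.3,0],[1,-1.3,-0.2,0.6,0],[1,-1.7,-0.3,0.9,0],[1,-2.2,-0.4,1.2,0],[1,-2.7,-0.5,1.4,0],[1,-3.2,-0.6,1.6,0],[1,-3.2,-0.6,1.6,0]], "squeeze": 3}}

```text
time_s: 18.42
ee_pos: [0.3681, 0.1887, 0.2788]
eef_rot: [3.142, -0.0, -2.943]
force: [0.6, 0.0, -1.4]
grip_width: 0.0299
grip_force: 3.0
```

```bash
python3 tilt.py | head -8
```

```text
18.475 [0.3683 0.1888 0.2786] [0.6 0.2 1. ] 0.030130868716192572
white [ 259  213  115   87 4798]
blue [ 298  238   36   38 1042] [315.18522073 257.12476008] [[0.366 0.188 0.03 ]]
0 [[274, 175], [359, 175], [267, 179], [366, 180], [316, 317]]
10 [[276, 193], [356, 193], [269, 190], [363, 190], [316, 312]]
20 [[278, 211], [355, 212], [272, 202], [361, 203], [316, 307]]
30 [[279, 230], [353, 231], [273, 216], [359, 216], [316, 301]]
40 [[279, 250], [352, 250], [275, 231], [357, 231], [316, 296]]
```

>>> {"api": "servo_tool", "payload": {"motion": [[1,-0.5,-0.1,0.2,0],[1,-1,-0.2,0.35,0],[1,-1.5,-0.3,0.45,0],[1,-2,-0.4,0.5,0],[1,-2.4,-0.5,0.5,0],[1,-2.4,-0.5,0.5,0]], "squeeze": 3}}

```text
time_s: 19.23
ee_pos: [0.3442, 0.1837, 0.2836]
eef_rot: [-3.142, -0.0, -2.943]
force: [1.3, 0.0, -0.1]
grip_width: 0.0297
grip_force: 3.0
```

```bash
python3 tilt.py | tail -9
```

```text
blue [ 297  250   41   49 1509] [315.93571902 274.66600398] [[0.356 0.186 0.03 ]]
0 [[274, 175], [359, 175], [267, 179], [366, 180], [316, 317]]
10 [[276, 193], [356, 193], [269, 190], [363, 190], [316, 312]]
20 [[278, 211], [355, 212], [272, 202], [361, 203], [316, 307]]
30 [[279, 230], [353, 231], [273, 216], [359, 216], [316, 301]]
40 [[279, 250], [352, 250], [275, 231], [357, 231], [316, 296]]
50 [[280, 270], [352, 270], [276, 246], [356, 246], [316, 291]]
60 [[280, 290], [352, 291], [276, 262], [355, 263], [316, 287]]
70 [[279, 311], [352, 311], [277, 279], [355, 279], [316, 283]]
```

>>> {"api": "servo_tool", "payload": {"motion": [[1,0,0,0,0],[1,0.5,0.1,0.3,0],[1,1.8,0.4,0.5,0],[1,4,0.8,0.5,0],[1,6.5,1.3,0.5,0],[1,9,1.8,0.5,0],[1,11,2.1,0.5,0],[1,12,2.3,0.5,0],[1,12,2.3,0.5,0]], "squeeze": 30}}

```text
time_s: 20.4
ee_pos: [0.4648, 0.2068, 0.2883]
eef_rot: [-3.142, -0.0, -2.944]
force: [0.1, 0.2, -1.4]
grip_width: 0.0299
grip_force: 30.0
```

```bash
cat >> tilt.py <<'E'
c=cam('wrist');s=cam('side')
save('pics/t4.png',np.hstack([cv2.resize(s['image'][250:430,160:460],(500,300)),cv2.resize(c['image'],(300,300))]))
E
python3 tilt.py | head -3
```

```text
20.45 [0.4643 0.2067 0.2884] [ 0.1 -0.1 -1.2] 0.029642677940412386
white [ 259  242  115   58 3407]
blue [ 294   85   50   54 1551] [316.40747905 106.8420374 ] [[0.364 0.187 0.03 ]]
```

View pics/t4.png

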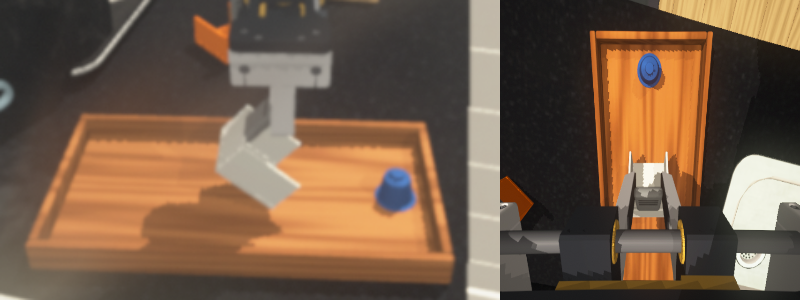

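>>> {"api": "servo_tool", "payload": {"motion": [[1,0,0,1.5,0],[1,0,0,4,0],[1,0,-0.5,6,0],[1,-1,-2.5,6,0],[1,-2,-5.5,6,0],[1,-3.2,-8.5,6,0],[1,-4.3,-11.5,6,0],[1,-5.4,-14.5,6,0],[1,-6.2,-16.8,6,0],[1,-6.5,-17.7,6,0],[1,-6.5,-17.7,5,0],[1,-6.5,-17.7,3,0],[1,-6.5,-17.7,1,0],[1,-6.5,-17.7,-0.6,0],[1,-6.5,-17.7,-1.2,0],[1,-6.5,-17.7,-1.4,0],[1,-6.5,-17.7,-1.4,0]]}}

```text
time_s: 22.68
ee_pos: [0.3996, 0.0299, 0.2749]
eef_rot: [-3.141, 0.001, -2.943]
force: [-0.1, -1.0, -1.0]
grip_width: 0.0294
grip_force: 30.0
```

>>> {"api": "servo_tool", "payload": {"motion": [[1,0,0,-0.1,0],[1,0,0,-0.2,0],[1,0.8,0.15,-0.2,0],[1,1.6,0.3,-0.2,0],[1,2.4,0.5,-0.3,0],[1,3.2,0.6,-0.5,0],[1,4,0.8,-0.7,0],[1,4.6,0.9,-1,0],[1,4.6,0.9,-1,0]], "squeeze": 3}}

```text
time_s: 23.8
ee_pos: [0.4457, 0.0388, 0.2643]
eef_rot: [3.142, -0.0, -2.943]
force: [-0.4, 1.2, -0.8]
grip_width: 0.0299
grip_force: 3.0
```

```bash
sed -i 's/t4.png/t5.png/' tilt.py; python3 tilt.py
```

```text
23.85 [0.4454 0.0388 0.2643] [ 0.7  0.4 -0.8] 0.03027312729074246
white [ 258  202  117   98 8430]Traceback (most recent call last):
  File "tilt.py", line 15, in <module>
    run()
    ~~~^^
  File "tilt.py", line 9, in run
    n,l,sb,cb=cv2.connectedComponentsWithStats(b); j=1+np.argmax(sb[1:,4]); print('blue',sb[j],cb[j], plane(c,[cb[j]],.03).round(3))
                                                       ~~~~~~~~~^^^^^^^^^^
    return _wrapfunc(a, 'argmax', axis=axis, out=out, **kwds)
    return bound(*args, **kwds)
ValueError: attempt to get argmax of an empty sequence
```

>>> {"api": "servo_tool", "payload": {"motion": [[1,0.6,0.1,-0.3,0],[1,1.2,0.2,-0.6,0],[1,1.8,0.35,-0.9,0],[1,2.3,0.45,-1.15,0],[1,2.6,0.5,-1.3,0],[1,2.6,0.5,-1.4,0],[1,2.6,0.5,-1.4,0]], "squeeze": 3}}

```text
time_s: 24.72
ee_pos: [0.4714, 0.0438, 0.2507]
eef_rot: [3.142, 0.0, -2.943]
force: [-0.1, 1.0, 2.3]
grip_width: 0.0303
grip_force: 3.0
```

```bash
python3 tilt.py 2>/dev/null| head -5
```

```text
24.775 [0.4714 0.0438 0.2507] [-0.2  1.1  1.2] 0.029935418471947313
white [  258   177   117   123 11557]
```

Nearly level and on the worktop; open, rise, and check.

>>> {"api": "servo_tool", "payload": {"motion": [[0.5,0,0,0,0],[0.5,0,0,0,0],[0.5,0,0,0,0],[0.5,0,0,0,0],[0.5,0,0,1,0],[0.5,0,0,4,0],[0.5,0,0,8,0],[0.5,0,0,12,0],[0.5,0,0,14,0],[0.5,0,0,14,0],[0.5,0,0,14,0]]}}

```text
time_s: 26.15
ee_pos: [0.4713, 0.0438, 0.3899]
eef_rot: [3.141, -0.001, -2.944]
force: [0.0, 0.3, -0.7]
grip_width: 0.0466
grip_force: 0.0
```

Run:
```python
from h import *
c=cam('wrist');s=cam('side'); o=ctrl.get_obs(); print(o['time_s'],o['ee_pos'],o['force'],o['grip_width'])
save('pics/t6.png',np.hstack([cv2.resize(s['image'][180:420,170:490],(400,300)),cv2.resize(c['image'],(400,300))]))
```

```text
26.25 [0.47137344 0.04376222 0.38966397] [ 0.35768938 -0.55598388  0.11575816] 0.04698918874979083
```

View pics/t6.png

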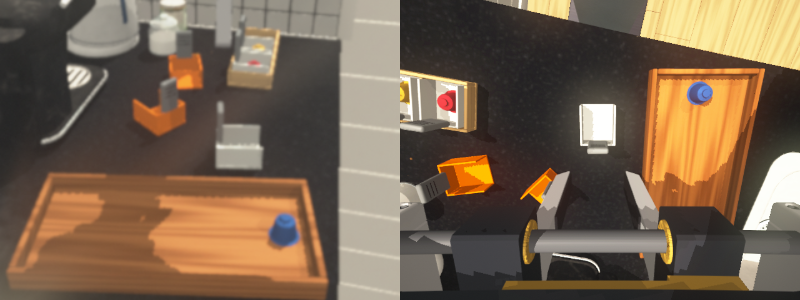

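The white bin stands upright, released, on the bare worktop (at about (598,128) in the right half). The blue capsule stands in the tray (at about (700,93)).

```bash
python3 -c "
from station import ctrl
print(ctrl.hand_in())"
```

```text
the job is handed in; nothing more can be done
None
```

The job is handed in with no verdict returned: the blue capsule was tipped into the wooden tray, and the empty bin stands upright and released on the worktop at about 26 s of the 53 s allowed.

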